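Clip the drive gear onto the stalk press

ROBOT

A 6-joint arm with a two-finger parallel gripper is mounted at the origin on the work surface. World frame = base frame: x ahead of the robot, y to its left, z up, the work surface at z = 0. Lengths are in m, angles in rad, forces in N, time in s.
With the tool pointing down it reaches from about 0.35 to 0.8 m from the base axis. Payload 7.3 kg.
Tool frame: the origin (TCP) lies at the very end of the fingers, on their centre line; the grasp point (between the pads) lies 19 mm behind it; x points along the fingers, z is the direction in which the jaws open and shut, and the axes are right-handed (so a half turn about x gives the same grasp; the last joint's range is limited). The gripper opens to 85 mm and grips with 20 to 120 N. Pads are 22 mm wide; open, the fingers measure 114 mm over their backs; the gripper's body (76 mm by 85 mm) begins 54 mm behind the grasp point. The pads swing forward as they close: fully open they stand 13 mm farther back than shut.
Start: joints at [-1.322, 0.342, 1.524, -0, 1.275, -0.146], TCP at [0.202, -0.485, 0.231] pointing down, gripper open.
Joint ranges: [-2.53, 2.53], [-0.77, 2.02], [0.04, 2.7], [-1, 4.14], [0.28, 2.66], [-3.11, 3.11]. Speed limits (rad/s): [2.57, 2.57, 3.14, 3.14, 3.14, 3.14].

INTERFACE

Orientations are given as a rotation vector (axis times angle).
In Python, from bench import ctrl, capture gives the robot as it stands. The module is installed in compiled form; this text tells all that it offers. Calls block until the motion is done:
- ctrl.move_ptp(position, orientation): joint-space move of the TCP to a pose.
- ctrl.movel(position, max_speed=0.15, rotation=None, threshold=None): straight line of the TCP; rotation=None keeps the orientation; max_speed is the mean speed in m/s. With threshold (N) it stops when the force on the tool has changed by that much, and returns True; else False.
- ctrl.move_j(angles): joint-space move.
- ctrl.gripper_to(opening): opening from 0.0 (shut) to 1.0 (fully open); the grip force is fixed at half the most; returns when the fingers have stopped.
- ctrl.hold(seconds).
- ctrl.ik(position, orientation): joint angles nearest the present ones, or None.
- ctrl.state(): the state.
- capture(name): name is "side" or "top" or "wrist"; returns a dict with "color" (420x560x3 uint8, red, green, blue), "fovy" (degrees; the focal length in pixels is half the picture's height over the tangent of half this angle, whatever the lens; pixels are square), "cx", "cy" (the principal point, pixels), "xyz" and "orientation" of the camera in the world; the wrist camera has in their place "hand_eye" (4x4, takes a point from camera to tool coordinates, whose origin is the TCP and whose axes are the tool frame's). Camera axes: x right, y down, z forward; pixel columns grow to the right and rows downward; lengths in m; the calibration is good to about 2 mm. A picture is of the moment at which its call begins: read the wrist's pose just before it. There is no depth.
A pose or a line that the arm cannot do raises ctrl.MotionError and nothing moves.
- ctrl.hand_in(): hands the job in, once; it reports no verdict.
The state is a dict: "t": time; "joint_positions": joint angles; "dq": joint speeds; "joint_efforts": joint torques, N m; "position": TCP position; "tool_rot": TCP orientation; "wrist_force": force on the tool from outside, world axes, zero at the start; "ft_torque": the same for the moment, N m; "finger_gap": opening from 0.0 (shut) to 1.0 (fully open).
Only numpy, scipy, OpenCV 4.12 (cv2) and the standard library are available. Lean on these libraries where they do the work, as an engineer would, in place of code of your own. Each camera call takes 0.05 s, during which the arm holds its last target.

TASK

Put the stalk press back together: push its loose drive gear along the shaft fully home against the frame, then take the spring clip from the wooden block and press it down over the shaft beside the gear until it snaps fully home in the shaft's groove. Find the groove gently by feel: pressed hard on the full-thickness shaft the clip bends and is spoiled. Let go of the clip and leave the other things on the table as they are.

Things in the scene. Friction and masses are not known exactly. Their poses are not given: they have to be found in the camera images.
- press: grey roller press, fixed to the table: frame 240 mm long, 160 mm wide at the base, end frames 90 mm wide and 138 mm high, nothing higher. Origin on the table below the bearing point, same axes: z up, +y runs back along the press. More than 30 N between the clip and any part of the press bends and spoils the clip
- bearing (a point): point on the axis of the level steel shaft (28 mm thick) where it leaves the flat outer face of the frame, 110 mm over the table. -y points along the shaft to its free end. One groove, 7.8 mm wide, 20 mm thick at its floor. The shaft is set out differently each time (and stays so): the groove's middle is 25 to 39 mm out from here, the free end 16 mm beyond that middle
- gear (a joint): toothed steel gear, 56 mm across, 18 mm wide, that slides on the shaft (2.5 N drag, stays where left): distance out from home, m. 0 = home, inner face on the frame, outer face 18 mm out from the bearing point. Starts 18 to 23 mm out, over the groove. Push it with shut fingertips on its outer face, above the shaft
- clip_eye (a point): centre of the eye of the loose spring clip (60 g); lies on the shaft's axis when seated. z up to the tab, y across the clip's thickness (along the shaft when fitted, either way round), x its 39 mm width. A bow of 6 mm square spring wire, open downward: cross bar 13 mm above this point, jaws bent inward to a 14 mm gap 8 mm below it, flared ends reaching 16 mm below it
- jaw_a (a joint): spread of one sprung jaw of the clip, rad: 0 at rest, stop at 0.2. On the full-thickness shaft the jaws touch with clip_eye about 21 mm above the axis and can never go over it. At the groove (within about 1 mm of its middle) the clip drops about 5 mm lower before it touches, then snaps on at 8 to 18 N
- clip_grip (a point): centre of the clip's black grip tab, 50 mm above clip_eye: 22 mm wide (x), 12 mm thick (y), 32 mm tall; grip it across its thickness. Its lower edge is 34 mm above clip_eye, and so 6 mm over the top of the gear when the clip is seated; below it is a neck 14 mm wide, 5 mm thick
- block: fixed wooden block on the chopping board, 60 x 60 mm, 32 mm high, with three slots 8 mm wide and 26 mm deep along its x; origin at the centre of its underside. The clip stands in the middle slot, jaws down
- mallet: rubber-headed mallet lying on the table, 200 mm steel handle, head 42 mm thick: leave alone
- jar: closed amber jar, 60 mm across, 75 mm high, origin at its underside: leave alone
- sauce_bowl: white bowl, 90 mm across, 40 mm high, on the chopping board, origin at its underside: leave alone
- spoon: spoon with a wooden handle, lying on the chopping board: leave alone
Things that resemble listed ones, but are neither listed nor needed, are in the scene too. There is more than one size of the part that bears clip_eye; the job needs the middle-sized.

How it is judged:
On the way, in this order (a step that is already met when the one before it is completed fails the run):
1. the gear is pushed home against the frame (value of joint gear below 0.0025 m), for 0.2 s.
2. the clip is snapped onto the shaft in the groove (z of clip_eye in the frame of bearing between -0.003 and 0.003 m and x of clip_eye in the frame of bearing between -0.003 and 0.003 m and y of clip_eye in the frame of bearing between -0.042 and -0.022 m), for 0.2 s.
At the end, for the whole second after the job is handed in: The gear is home (within 3.5 mm) and the clip sits in the shaft's groove: its eye within 3 mm of the shaft's axis sideways and in height, 22 to 42 mm out from the frame, square to the shaft within 0.2 rad, released and at rest (it may have turned about the shaft) (all of step 2 and value of joint gear below 0.0035 m and angle between the y axis of clip_eye and the y axis of bearing, either way round below 0.2 rad and linear speed of clip below 0.02 m/s); the robot touches nothing.
It fails at once if the clip is pressed on the press with more than 30 N (contact force between clip and press above 30 N).
It fails at once if a bystander (mallet, jar, bowl or spoon) is moved by more than 30 mm (distance of any of mallet, jar, sauce_bowl, spoon from where it was at the start of the episode above 0.03 m).
It also fails if it takes over 67 s, if anything falls off the work surface, if the arm or the gripper's body presses on something with over 40 N, if the wrist force passes 120 N, or if a joint passes its speed limit or range.

## Working session

There is one attempt and no reset: what is moved stays moved. The work goes in short steps, each a Python script; the robot and the scene stay as the last script left them, time stands still between calls to the robot, and variables do not carry over. Pictures are saved under pics/ and viewed, and the job is handed in when it is done.

```bash
mkdir -p pics; cat > h.py <<'E'
import numpy as np, cv2
from bench import ctrl, capture
from scipy.spatial.transform import Rotation as R
def save(im,n): cv2.imwrite('pics/'+n, cv2.cvtColor(im,cv2.COLOR_RGB2BGR))
E
python3 - <<'E'
from h import *
s=ctrl.state(); print(s)
for n in ['side','top','wrist']:
    c=capture(n); save(c['color'],n+'0.png'); np.save(n+'0.npy',c,allow_pickle=True)
    print(n,{k:v for k,v in c.items() if k!='color'})
E
```

```text
{'t': 0.0, 'joint_positions': array([-1.32200436e+00,  3.42724227e-01,  1.52503886e+00,  2.34183560e-05,
        1.27539092e+00, -1.46008853e-01]), 'dq': array([-0.00108092, -0.0012683 , -0.00059983, -0.00047419,  0.00031797,
       -0.00154704]), 'joint_efforts': array([-1.41365905e-03, -4.33681047e+01, -2.46013677e+01, -1.80632469e-04,
        7.84308737e-03, -1.06869632e-05]), 'position': array([ 0.20184923, -0.48420495,  0.23061755]), 'tool_rot': array([ 0.91468789,  1.37166588, -0.91293752]), 'wrist_force': array([-0.10870277,  0.70551816,  0.34301861]), 'ft_torque': array([-0.05279209, -0.07251562,  0.0034339 ]), 'finger_gap': 1.0034198403390187}
side {'fovy': 57.199317426938144, 'cx': 287.2476844371368, 'cy': 207.27947757352138, 'xyz': array([ 0.41840855, -0.56368933,  0.58166938]), 'orientation': array([-2.3835186 ,  0.3720324 , -0.13089338])}
top {'fovy': 45.06672693442273, 'cx': 281.57892016382505, 'cy': 204.27430581397553, 'xyz': array([ 0.43025009, -0.16046452,  1.16580891]), 'orientation': array([-2.14131814,  2.15872434, -0.12309249])}
wrist {'fovy': 62.53287025786233, 'cx': 281.20416638401656, 'cy': 211.618513855026, 'hand_eye': array([[ 9.16704361e-04, -3.08973512e-01,  9.51070202e-01,
        -1.45425263e-01],
       [ 2.23355087e-04, -9.51070514e-01, -3.08973829e-01,
         7.97283667e-02],
       [ 9.99999555e-01,  4.95664024e-04, -8.02839683e-04,
        -9.07864092e-04],
       [ 0.00000000e+00,  0.00000000e+00,  0.00000000e+00,
         1.00000000e+00]])}
```

View pics/side0.png

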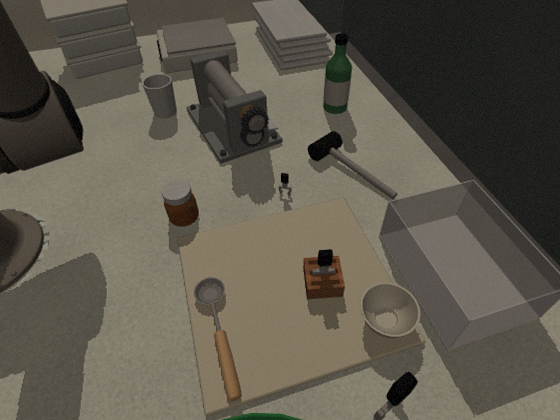

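View pics/top0.png

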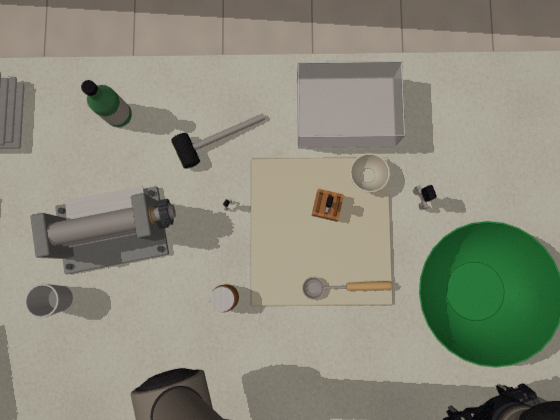

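View pics/wrist0.png

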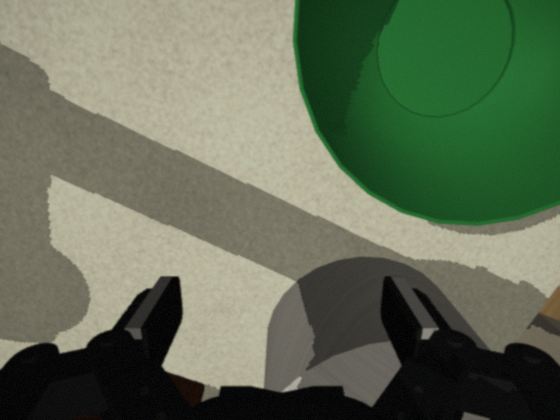

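```bash
cat >> h.py <<'E'
def crop(im,u0,v0,w,h,k,n): save(cv2.resize(im[v0:v0+h,u0:u0+w],None,fx=k,fy=k,interpolation=cv2.INTER_CUBIC),n)
def cam(c,st=None):
    f=c['color'].shape[0]/2/np.tan(np.radians(c['fovy'])/2)
    if 'hand_eye' in c:
        T=np.eye(4);T[:3,:3]=R.from_rotvec(st['tool_rot']).as_matrix();T[:3,3]=st['position'];T=T@c['hand_eye']
        return f,c['cx'],c['cy'],T[:3,:3],T[:3,3]
    return f,c['cx'],c['cy'],R.from_rotvec(c['orientation']).as_matrix(),np.array(c['xyz'])
def ray(K,p):
    f,cx,cy,M,o=K; d=M@np.array([(p[0]-cx)/f,(p[1]-cy)/f,1]); return o,d/np.linalg.norm(d)
def tri(obs):
    A=np.zeros((3,3));b=np.zeros(3);rs=[ray(*o) for o in obs]
    for o,d in rs: P=np.eye(3)-np.outer(d,d);A+=P;b+=P@o
    x=np.linalg.solve(A,b); return x,[round(1e3*np.linalg.norm((np.eye(3)-np.outer(d,d))@(x-o)),1) for o,d in rs]
def atz(K,p,z): o,d=ray(K,p); return o+d*(z-o[2])/d[2]
def proj(K,X):
    f,cx,cy,M,o=K; c=M.T@(np.asarray(X)-o); return c[0]/c[2]*f+cx,c[1]/c[2]*f+cy
E
python3 - <<'E'
from h import *
s=np.load('side0.npy',allow_pickle=True).item()['color'];t=np.load('top0.npy',allow_pickle=True).item()['color']
a=cv2.resize(s[235:310,290:360],(370,396),interpolation=cv2.INTER_CUBIC)
b=cv2.resize(s[80:160,215:285],(370,396),interpolation=cv2.INTER_CUBIC)
save(np.hstack([a,b]),'c1.png')
a=cv2.resize(t[180:230,300:350],(390,390),interpolation=cv2.INTER_CUBIC)
b=cv2.resize(t[185:235,130:180],(390,390),interpolation=cv2.INTER_CUBIC)
save(np.hstack([a,b]),'c2.png')
E
```

```text
(no output)
```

View pics/c1.png

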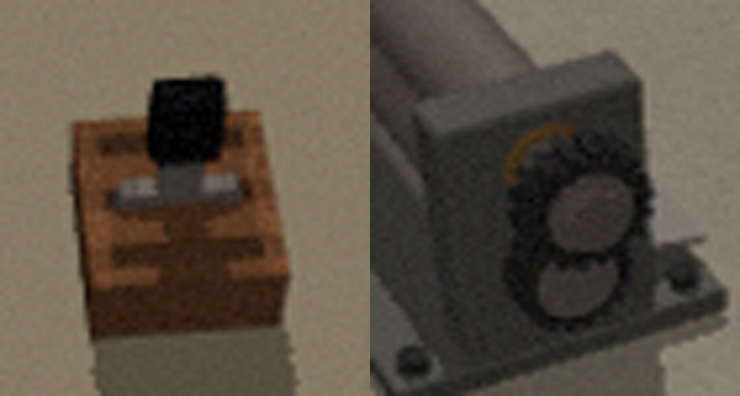

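View pics/c2.png

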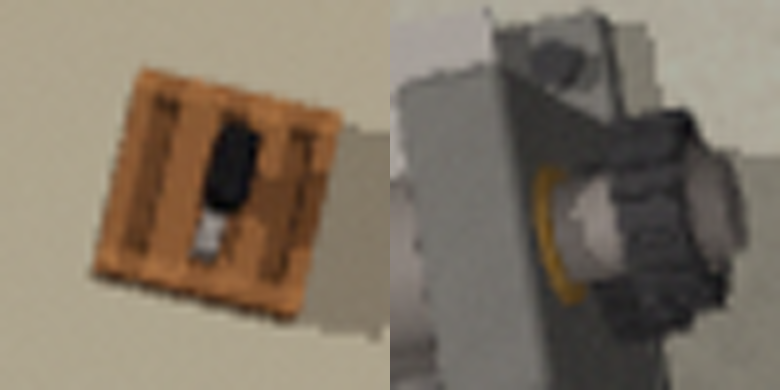

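```bash
python3 - <<'E'
from h import *
s=cam(np.load('side0.npy',allow_pickle=True).item());t=cam(np.load('top0.npy',allow_pickle=True).item())
print('tab',tri([(s,(325.5,253)),(t,(330.2,200))]))
print('shaft end',tri([(s,(257.2,122.8)),(t,(175,212.6))]))
print('end@z.11 side',atz(s,(257.2,122.8),.11),'top edge',atz(t,(175,212.6),.124))
# block top corners in top crop
for z in (.05,.045): print([atz(t,(300+u*50/390,180+v*50/390),z).round(4) for u,v in [(140,68),(343,110),(297,322),(92,275)]])
# frame outer face top corner points at z .138 in top: crop b
print([atz(t,(130+u*50/390,185+v*50/390),.138).round(4) for u,v in [(103,70),(155,385)]])
print([atz(t,p,.0).round(3) for p in [(250,160),(392,305),(372,173),(185,150),(226,298)]])
# board thickness
print('wrist pos', cam(capture('wrist'),ctrl.state())[4])
E
```

```text
tab (array([ 0.57496309, -0.2513831 ,  0.09308216]), [np.float64(0.4), np.float64(0.4)])
shaft end (array([0.55033257, 0.07476678, 0.11734952]), [np.float64(1.9), np.float64(1.9)])
end@z.11 side [0.55435228 0.08478829 0.11      ] top edge [0.54770694 0.07352397 0.124     ]
[array([ 0.6068, -0.2284,  0.05  ]), array([ 0.5942, -0.286 ,  0.05  ]), array([ 0.5336, -0.2716,  0.05  ]), array([ 0.5475, -0.2138,  0.05  ])]
[array([ 0.6076, -0.2287,  0.045 ]), array([ 0.5949, -0.2866,  0.045 ]), array([ 0.5341, -0.2721,  0.045 ]), array([ 0.548, -0.214,  0.045])]
[array([0.5853, 0.1368, 0.138 ]), array([0.5019, 0.1209, 0.138 ])]
[array([ 0.685, -0.073,  0.   ]), array([ 0.347, -0.394,  0.   ]), array([ 0.651, -0.358,  0.   ]), array([0.71 , 0.081, 0.   ]), array([ 0.365, -0.019,  0.   ])]
wrist pos [ 0.27519022 -0.45299225  0.37636058]
```

```bash
cat >> h.py <<'E'
def ori(zd):
    z=np.array([zd[0],zd[1],0.]);z/=np.linalg.norm(z);x=np.array([0,0,-1.]);y=np.cross(z,x)
    return R.from_matrix(np.c_[x,y,z]).as_rotvec()
def shot(n,k=None):
    st=ctrl.state();c=capture('wrist');save(c['color'],n+'.png');np.save(n+'.npy',(st,c),allow_pickle=True);return cam(c,st)
def ld(n):
    st,c=np.load(n+'.npy',allow_pickle=True); return cam(c,st),c['color']
E
python3 - <<'E'
from h import *
print(R.from_rotvec(ctrl.state()['tool_rot']).as_matrix().round(2))
for sg in (1,-1):
  print(ctrl.ik([.57,-.25,.2],ori(sg*np.array([.24,.97]))),ctrl.ik([.55,.09,.2],ori(sg*np.array([-.187,.982]))))
  y=R.from_rotvec(ori(sg*np.array([.24,.97]))).as_matrix()[:,1];print(y)
E
```

```text
[[-0.    0.92  0.38]
 [ 0.    0.38 -0.92]
 [-1.    0.   -0.  ]]
[-0.53638851  0.54554497  1.28411729  0.          1.31193039 -1.86463335] [ 2.46799452e-02  4.26845718e-01  1.48322635e+00 -4.44089210e-16
  1.23152058e+00 -1.73429109e+00]
[-9.70728319e-01  2.40180203e-01 -1.11022302e-16]
[-5.36388507e-01  5.45544974e-01  1.28411729e+00 -4.44089210e-16
  1.31193039e+00  1.27695930e+00] [ 2.46799452e-02  4.26845718e-01  1.48322635e+00 -4.44089210e-16
  1.23152058e+00  1.40730156e+00]
[ 9.70728319e-01 -2.40180203e-01  1.66533454e-16]
```

```bash
python3 - <<'E'
from h import *
o=ori(np.array([-.24,-.97]))
ctrl.move_ptp([.575,-.285,.22],o); shot('w1' if 0 else 'pics/w1')
ctrl.movel([.575,-.215,.22],0.15); shot('pics/w2')
o=ori(-np.array([-.187,.982]))
ctrl.move_ptp([.565,.05,.24],o); shot('pics/w3')
ctrl.movel([.545,.12,.24],0.15); shot('pics/w4')
print(ctrl.state()['t'])
E
```

```text
4.2417
```

```bash
sed -i "s#save(c\['color'\],n+'.png')#save(c['color'],n.split('/')[-1]+'.png')#" h.py; python3 - <<'E'
from h import *
for i in (1,2,3,4): save(ld(f'pics/w{i}')[1],f'w{i}.png')
E
```

```text
(no output)
```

View pics/w1.png

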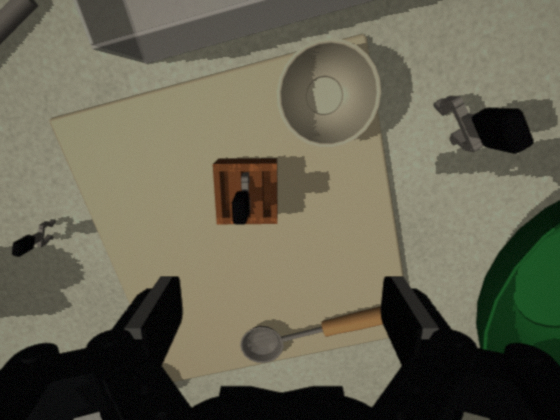

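View pics/w2.png

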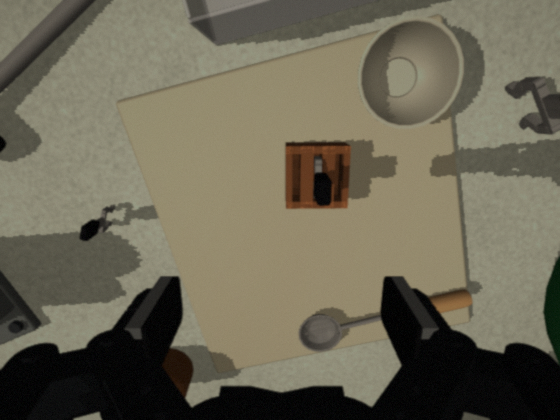

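View pics/w3.png

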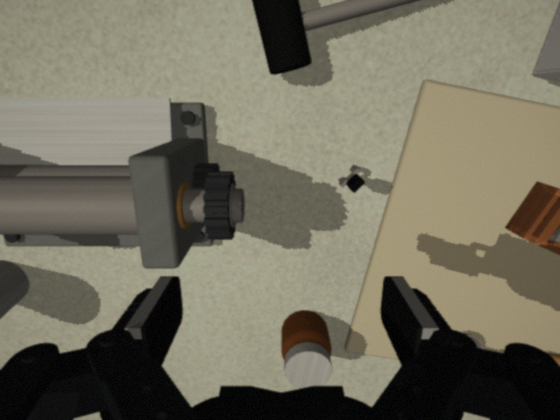

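View pics/w4.png

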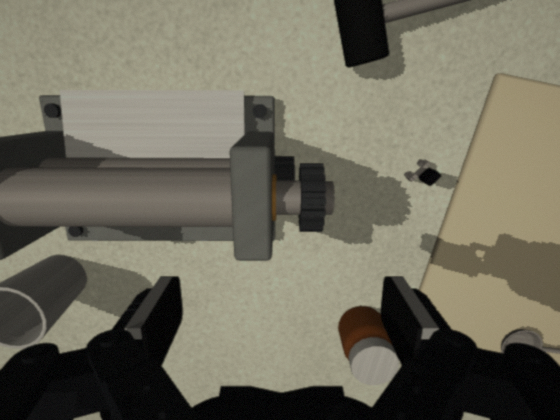

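```bash
python3 - <<'E'
from h import *
I=[ld(f'pics/w{i}')[1] for i in (1,2,3,4)]
rs=lambda a:cv2.resize(a,(400,400),interpolation=cv2.INTER_CUBIC)
save(np.hstack([rs(I[0][150:230,205:285]),rs(I[1][135:215,280:360])]),'c3.png')
save(np.hstack([rs(I[2][135:275,125:265]),rs(I[3][125:265,220:360])]),'c4.png')
E
```

```text
(no output)
```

View pics/c3.png

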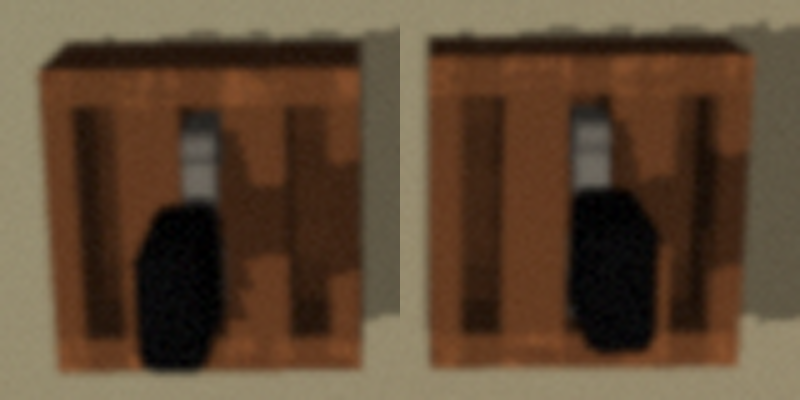

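View pics/c4.png

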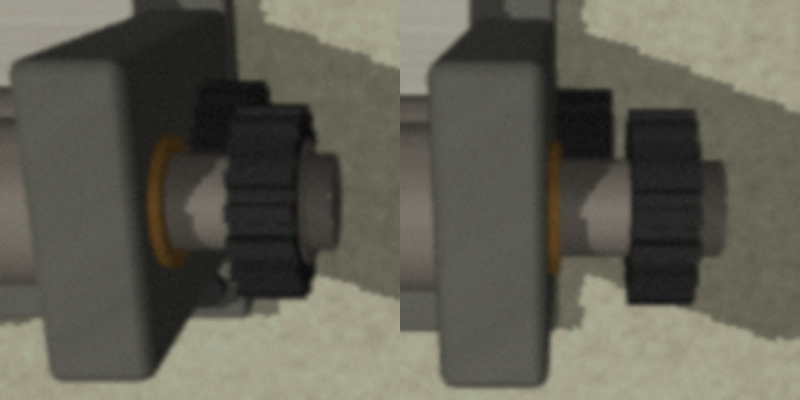

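```bash
cat > m.py <<'E'
from h import *
from scipy.optimize import minimize
K1,I1=ld('pics/w1');K2,I2=ld('pics/w2')
t=np.load('top0.npy',allow_pickle=True).item();s=np.load('side0.npy',allow_pickle=True).item()
c1=[(213.4,164),(277,164),(277,224),(217,224)];c2=[(286,146),(350.4,146),(347.6,208.4),(286,208.4)]
P=[]
for a,b in zip(c1,c2):
    x,e=tri([(K1,a),(K2,b)]);P.append(x);print(x.round(4),e)
P=np.array(P);print('centre',P.mean(0).round(4),[np.linalg.norm(P[i]-P[i-1]).round(4) for i in range(4)])
d=P[0]-P[3]+P[1]-P[2];yb=np.arctan2(d[1],d[0]);print('yaw x',yb)
def prism(q):
    x,y,z,yw=q;X=[]
    for i in (-1,1):
        for j in (-1,1):
            for k in (-1,1):
                X.append([x+i*.011*np.cos(yw)-j*.006*np.sin(yw),y+i*.011*np.sin(yw)+j*.006*np.cos(yw),z+k*.016])
    return np.array(X)
def sil(K,q,u0,v0,w,sc):
    p=np.array([proj(K,X) for X in prism(q)]);p=((p-[u0,v0]+.5)*sc).astype(np.float32)
    h=cv2.convexHull(p).astype(np.int32);m=np.zeros((w*sc,w*sc),np.uint8);cv2.fillConvexPoly(m,h,1);return m
V=[(K1,I1,205,150,80),(K2,I2,280,135,80),(cam(t),t['color'],310,180,40),(cam(s),s['color'],305,240,40)]
M=[]
for K,I,u,v,w in V:
    g=cv2.resize(I[v:v+w,u:u+w],(w*10,w*10),interpolation=cv2.INTER_CUBIC).max(2)
    m=(g<38).astype(np.uint8);n,l,st,_=cv2.connectedComponentsWithStats(m);m=(l==1+np.argmax(st[1:,4])).astype(np.uint8);M.append(m)
def cost(q,use):
    return sum(np.mean(sil(V[i][0],q,*V[i][2:],10)!=M[i]) / np.mean(M[i]) for i in use)
for use in ([0,1],[0,1,3]):
    q0=np.r_[P.mean(0)+[0,0,.04],yb]
    r=minimize(cost,q0,args=(use,),method='Nelder-Mead',options=dict(initial_simplex=q0+np.vstack([np.zeros(4),np.diag([.004,.004,.006,.08])]),maxiter=300))
    print(use,r.x.round(4),round(r.fun,3),[round(cost(r.x,[i]),3) for i in range(4)])
ims=[]
for i in (0,1): 
    K,I,u,v,w=V[i];g=cv2.resize(I[v:v+w,u:u+w],(400,400),interpolation=cv2.INTER_CUBIC).copy()
    for mm,c in ((sil(K,r.x,u,v,w,5),(0,255,0)),(cv2.resize(M[i],(400,400)),(255,0,0))):
        cs,_=cv2.findContours(mm,0,2);cv2.drawContours(g,cs,-1,c,1)
    ims.append(g)
save(np.hstack(ims),'c5.png')
E
python3 m.py
```

```text
[ 0.6107 -0.2278  0.0421] [np.float64(0.3), np.float64(0.3)]
[ 0.5963 -0.2858  0.0415] [np.float64(0.3), np.float64(0.3)]
[ 0.5392 -0.2716  0.0465] [np.float64(0.1), np.float64(0.1)]
[ 0.5525 -0.2136  0.0432] [np.float64(0.0), np.float64(0.0)]
centre [ 0.5747 -0.2497  0.0433] [np.float64(0.06), np.float64(0.0598), np.float64(0.059), np.float64(0.0596)]
yaw x -0.24162966789855223
[0, 1] [ 0.5735 -0.249   0.0779 -0.2459] 0.379 [np.float64(0.193), np.float64(0.187), np.float64(0.479), np.float64(0.273)]
[0, 1, 3] [ 0.5747 -0.2492  0.0776 -0.2791] 0.612 [np.float64(0.175), np.float64(0.204), np.float64(0.464), np.float64(0.232)]
```

```bash
ls pics
```

```text
c1.png
c2.png
c3.png
c4.png
c5.png
side0.png
top0.png
w1.npy
w1.png
w2.npy
w2.png
w3.npy
w3.png
w4.npy
w4.png
wrist0.png
```

View pics/c5.png

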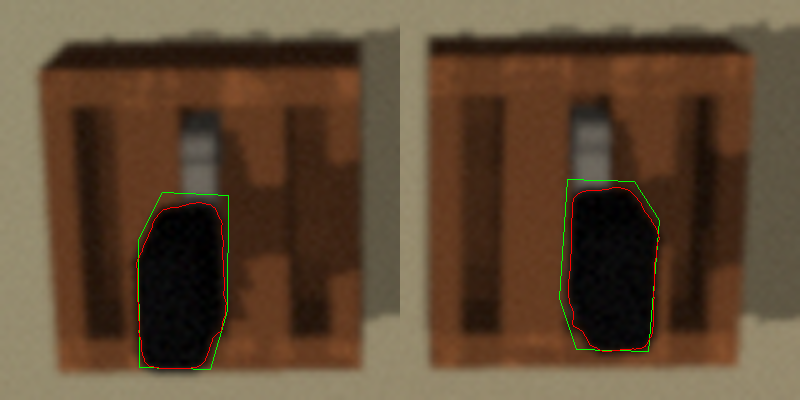

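```bash
python3 - <<'E'
from h import *
K3,_=ld('pics/w3');K4,_=ld('pics/w4')
a=lambda u,v:(125+u/2.857,135+v/2.857); b=lambda u,v:(220+(u-400)/2.857,125+v/2.857)
d={'f1':((122,62),(552,62)),'f2':((155,378),(547,385)),
'e1':((335,153),(725,160)),'e2':((335,250),(725,252)),'g1':((312,112),(698,112)),'g2':((312,297),(698,303)),'gi1':((235,108),(628,110)),'gi2':((240,295),(628,303))}
P={}
for k,(p,q) in d.items():
    x,e=tri([(K3,a(*p)),(K4,b(*q))]);P[k]=x;print(k,x.round(4),e)
v=P['f1']-P['f2'];yw=np.arctan2(v[1],v[0]);print('yaw frame',yw, np.linalg.norm(v))
n=np.array([np.sin(yw),-np.cos(yw),0]);X=np.array([np.cos(yw),np.sin(yw),0])
for k in P: print(k,'out',((P[k]-P['f1'])@n).round(4),'lat',(P[k]@X).round(4))
v=P['e1']-P['e2'];print('yaw end',np.arctan2(v[1],v[0]));v=P['g1']-P['g2'];print('yaw gear',np.arctan2(v[1],v[0]))
# image direction: verify yaw using shaft lines in w4 roller edges etc
s=cam(np.load('side0.npy',allow_pickle=True).item());print('side end centre at z=.11',atz(s,(257.2,122.8),.11))
E
```

```text
f1 [0.5915 0.1349 0.1455] [np.float64(0.1), np.float64(0.1)]
f2 [0.5038 0.1204 0.1384] [np.float64(0.0), np.float64(0.0)]
e1 [0.5702 0.0826 0.1154] [np.float64(0.2), np.float64(0.2)]
e2 [0.5457 0.078  0.1243] [np.float64(0.6), np.float64(0.6)]
g1 [0.5799 0.0916 0.1082] [np.float64(0.8), np.float64(0.8)]
g2 [0.53   0.0822 0.1245] [np.float64(0.1), np.float64(0.1)]
gi1 [0.5784 0.1119 0.1155] [np.float64(0.4), np.float64(0.4)]
gi2 [0.5275 0.102  0.1267] [np.float64(0.2), np.float64(0.2)]
yaw frame 0.16368290250872547 0.0891698007185564
f1 out 0.0 lat 0.6056
f2 out 0.0 lat 0.5167
e1 out 0.0481 lat 0.5761
e2 out 0.0487 lat 0.5511
g1 out 0.0408 lat 0.5871
g2 out 0.042 lat 0.5363
gi1 out 0.0205 lat 0.5889
gi2 out 0.0221 lat 0.537
yaw end 0.18695270752577436
yaw gear 0.1877945959241529
side end centre at z=.11 [0.55435228 0.08478829 0.11      ]
```

```bash
cat >> h.py <<'E'
YP=.18; N=np.array([np.sin(YP),-np.cos(YP),0]); XP=np.array([np.cos(YP),np.sin(YP),0]); B=np.array([.5476,.1276,0]); OP=ori(N)
def pp(out,lat,z): return B+N*out+XP*lat+[0,0,z]
def rel(p): d=np.asarray(p)-B; return np.round([d@N,d@XP,p[2]],4)
E
python3 - <<'E'
from h import *
ctrl.move_ptp(pp(.075,0,.2),OP); ctrl.gripper_to(0)
ctrl.movel(pp(.075,0,.128),.1)
print(ctrl.state()['wrist_force'])
r=ctrl.movel(pp(.02,0,.128),.025,threshold=9)
s=ctrl.state();print(r,rel(s['position']),s['wrist_force'],s['t'])
E
```

```text
[-0.34212902 -0.0920166  -0.13006512]
True [ 3.080e-02 -1.000e-04  1.278e-01] [ 0.97181723 -3.30976767  2.24258699] 7.9083
```

```bash
python3 - <<'E'
from h import *
r=ctrl.movel(pp(.026,0,.128),.01,threshold=12)
s=ctrl.state();print(r,rel(s['position']),s['wrist_force'],s['t'])
ctrl.hold(.3);print(rel(ctrl.state()['position']),ctrl.state()['wrist_force'])
ctrl.movel(pp(.055,0,.128),.1)
ctrl.movel(pp(.055,0,.20),.15)
ctrl.movel(pp(.055,-.01,.20),.15);shot('pics/w5')
ctrl.movel(pp(.015,-.01,.20),.15);shot('pics/w6');print(ctrl.state()['t'])
I=[ld(f'pics/w{i}')[1] for i in (5,6)]
rs=lambda a:cv2.resize(a,(400,400),interpolation=cv2.INTER_CUBIC)
save(np.hstack([rs(I[0][120:280,140:300]),rs(I[1][120:280,220:380])]),'c6.png')
E
```

```text
True [ 3.080e-02 -1.000e-04  1.278e-01] [ 0.05977127 -3.89500764  2.42603927] 8.2833
[ 3.090e-02 -1.000e-04  1.277e-01] [ 1.53389211 -3.87187427  3.89405507]
10.375
```

View pics/w5.png

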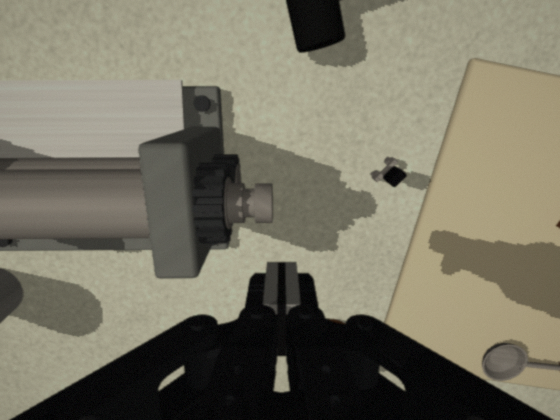

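View pics/c6.png

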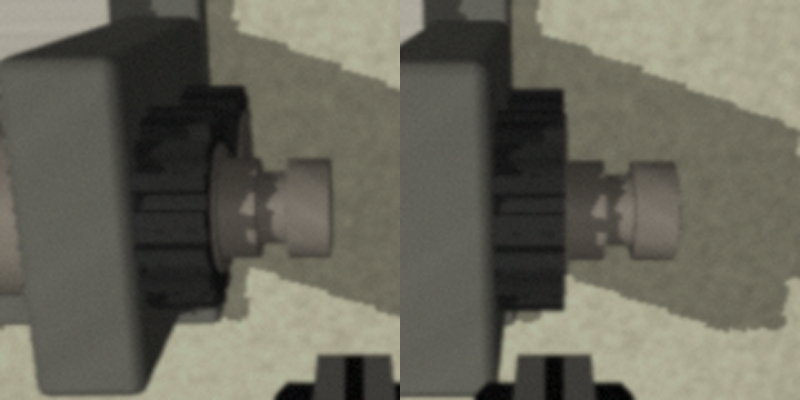

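```bash
python3 - <<'E'
from h import *
I=[ld(f'pics/w{i}')[1] for i in (5,6)]
rs=lambda a:cv2.resize(a,(400,480),interpolation=cv2.INTER_CUBIC)
a=rs(np.clip(I[0][175:235,225:275].astype(float)*1.8,0,255).astype(np.uint8));b=rs(np.clip(I[1][175:235,284:334].astype(float)*1.8,0,255).astype(np.uint8))
save(np.hstack([a,b]),'c7.png')
E
```

```text
(no output)
```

View pics/c7.png

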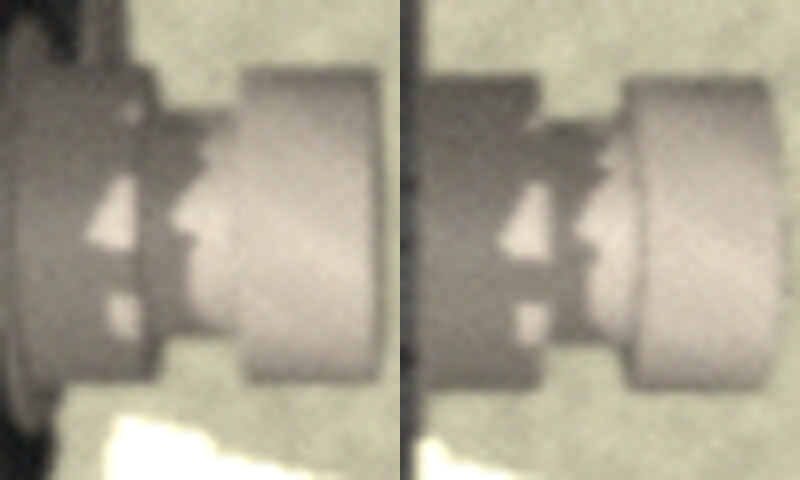

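```bash
python3 - <<'E'
from h import *
K5,_=ld('pics/w5');K6,_=ld('pics/w6')
a=lambda u,v:(225-.5+u/8+.06,175-.5+v/8); b=lambda u,v:(284-.5+u/8+.06,175-.5+v/8)
P={}
for k,(p,q) in {'L':(155,140),'R':(242,227),'E':(379,373)}.items():
  for j,(y1,y2) in enumerate([(68,75),(380,388)]):
    x,e=tri([(K5,a(p,y1)),(K6,b(q,y2))]);P[k+str(j)]=x;print(k,j,rel(x),e, [rel(atz(K,pt,.113 if j==0 else .113))[:2] for K,pt in ((K5,a(p,y1)),(K6,b(q,y2)))])
for k in 'LRE':
  v=P[k+'0']-P[k+'1'];print(k,'yaw',np.arctan2(v[1],v[0]).round(3))
for j in '01':
  v=P['L'+j]-P['E'+j];print('axis yaw',np.arctan2(v[1],v[0])-np.pi/2)
# gear outer face home at 18mm: crest
E
```

```text
L 0 [0.0283 0.0129 0.1088] [np.float64(0.1), np.float64(0.1)] [array([0.0287, 0.0138]), array([0.028, 0.014])]
L 1 [ 0.0283 -0.0129  0.1176] [np.float64(0.0), np.float64(0.0)] [array([ 0.0278, -0.0146]), array([ 0.0286, -0.0146])]
R 0 [0.0359 0.013  0.1092] [np.float64(0.1), np.float64(0.1)] [array([0.0362, 0.0138]), array([0.0355, 0.014 ])]
R 1 [ 0.0359 -0.0128  0.1179] [np.float64(0.0), np.float64(0.0)] [array([ 0.0355, -0.0146]), array([ 0.0364, -0.0146])]
E 0 [0.0479 0.0142 0.1142] [np.float64(0.1), np.float64(0.1)] [array([0.0479, 0.0138]), array([0.0481, 0.014 ])]
E 1 [ 0.0479 -0.0111  0.1227] [np.float64(0.0), np.float64(0.0)] [array([ 0.0477, -0.0146]), array([ 0.0494, -0.0146])]
L yaw 0.18
R yaw 0.18
E yaw 0.179
axis yaw 0.24588350538003234
axis yaw 0.2745024744370621
```

```bash
python3 - <<'E'
from h import *
yb=-.244; o=ori(-np.array([-np.sin(yb),np.cos(yb)])); p=np.array([.5743,-.2492,0])
ctrl.move_ptp(p+[0,0,.15],o); ctrl.gripper_to(.5)
ctrl.movel(p+[0,0,.064],.1,threshold=8); print(ctrl.state()['position'],ctrl.state()['wrist_force'])
ctrl.gripper_to(0); s=ctrl.state(); print(s['finger_gap'],s['wrist_force'],s['t'])
c=capture('side');crop(c['color'],260,180,140,140,4,'s1.png')
print(ctrl.movel(p+[0,0,.13],.08)); s=ctrl.state(); print(s['finger_gap'],s['wrist_force'],s['ft_torque'],s['t'])
c=capture('side');crop(c['color'],260,160,140,140,4,'s2.png')
shot('pics/w7')
E
```

```text
[ 0.57475272 -0.24945648  0.0647328 ] [-0.72354523  0.32027931  0.14201789]
0.13347083067377274 [0.66200556 0.10780961 2.87119316] 13.6083
False
0.13354848250542334 [ 0.96669424  0.09082342 -0.90219727] [ 0.01718014  0.04199215 -0.04078124] 14.6333
```

View pics/s2.png

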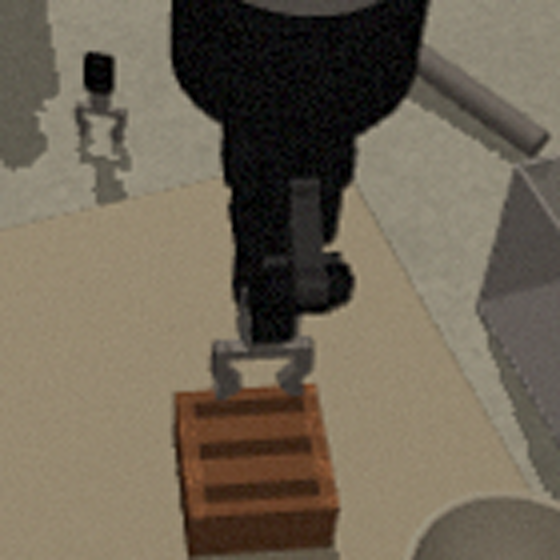

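View pics/w7.png

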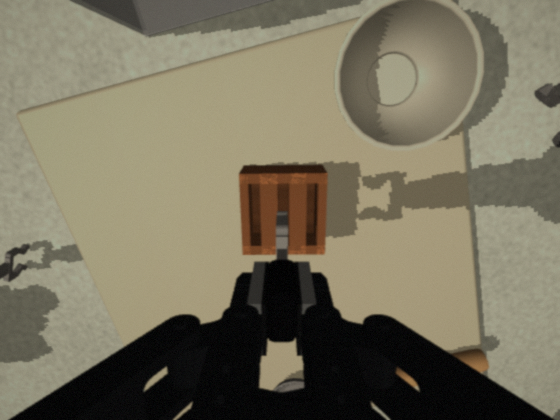

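```bash
python3 - <<'E'
from h import *
ctrl.move_ptp(pp(.0321,0,.21),OP)
ctrl.movel(pp(.0321,0,.175),.08); ctrl.hold(.2)
for o in (.0321,.0309,.0333):
    ctrl.movel(pp(o,0,.170),.05); f0=ctrl.state()['wrist_force']
    r=ctrl.movel(pp(o,0,.1525),.012,threshold=3.5)
    s=ctrl.state();print(o,r,rel(s['position']),(s['wrist_force']-f0).round(2),s['ft_torque'].round(2),s['t'])
    if s['position'][2]<.159: break
shot('pics/w8');c=capture('side');crop(c['color'],190,60,120,120,5,'s3.png')
E
```

```text
0.0321 True [ 0.0321 -0.001   0.1589] [-1.78 -0.53  1.47] [-0.09  0.27 -0.  ] 18.0083
```

View pics/s3.png

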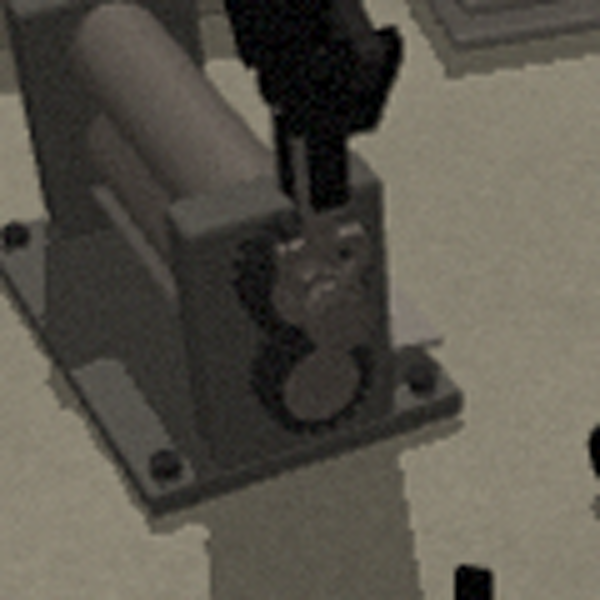

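View pics/w8.png

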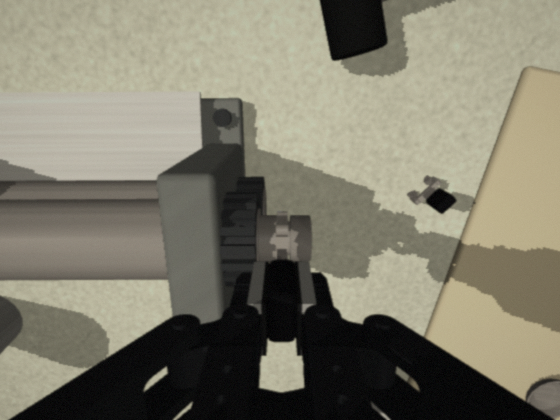

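```bash
python3 - <<'E'
from h import *
for o,l in ((.0321,-.0012),(.0321,-.0024),(.0356,-.0018),(.0309,-.0018),(.0333,-.0018)):
    ctrl.movel(pp(o,l,.1655),.05); ctrl.hold(.1);f0=ctrl.state()['wrist_force']
    r=ctrl.movel(pp(o,l,.1525),.012,threshold=3.5)
    s=ctrl.state();d=s['wrist_force']-f0;print(o,l,r,rel(s['position']),'lat/out/z F',round(d@XP,2),round(d@N,2),round(d[2],2),s['ft_torque'].round(2),s['t'])
ctrl.movel(pp(o,l,.1655),.05)
E
```

```text
0.0321 -0.0012 True [ 0.0321 -0.0013  0.158 ] lat/out/z F -0.24 -0.44 4.04 [-0.01 -0.02  0.02] 19.1667
0.0321 -0.0024 True [ 0.0322 -0.0015  0.1583] lat/out/z F 1.07 0.13 3.4 [ 0.06 -0.29 -0.02] 20.25
0.0356 -0.0018 True [ 0.0357 -0.0013  0.1644] lat/out/z F -0.06 1.46 3.86 [ 0.05 -0.06 -0.  ] 21.0417
0.0309 -0.0018 True [ 0.031  -0.0014  0.1642] lat/out/z F -0.64 0.2 3.98 [ 0.06 -0.   -0.01] 21.775
0.0333 -0.0018 True [ 0.0333 -0.0015  0.1582] lat/out/z F 1.68 0.7 4.95 [ 0.01 -0.13  0.01] 22.8
```

```bash
python3 - <<'E'
from h import *
o,l=.0328,-.0013
ctrl.movel(pp(o,l,.1655),.05); ctrl.hold(.1);f0=ctrl.state()['wrist_force']
r=ctrl.movel(pp(o,l,.1570),.015,threshold=4)
s=ctrl.state();print(r,rel(s['position']))
if s['position'][2]<.160:
  for z in (.154,.151,.1485,.146,.1435):
    r=ctrl.movel(pp(o,l,z),.012,threshold=19)
    s=ctrl.state();d=s['wrist_force']-f0;print(z,r,rel(s['position']),'F',round(d@XP,2),round(d@N,2),round(d[2],2),s['ft_torque'].round(2),s['t'])
    if r: break
shot('pics/w9');c=capture('side');crop(c['color'],190,60,120,120,5,'s4.png')
E
```

```text
True [ 0.0328 -0.0013  0.1581]
0.154 False [ 0.033  -0.0008  0.1556] F -2.69 0.22 12.59 [-0.13  0.54 -0.01] 24.4
0.151 False [ 0.033  -0.0009  0.1521] F -0.87 1.25 10.01 [-0.08  0.32 -0.01] 24.8
0.1485 False [ 0.0329 -0.0013  0.1485] F -0.71 1.22 2.88 [-0.11  0.03  0.  ] 25.1583
0.146 False [ 0.0327 -0.0016  0.145 ] F 1.83 1.78 -4.17 [ 0.06 -0.36  0.02] 25.5167
0.1435 False [ 0.0327 -0.0015  0.143 ] F 1.84 0.34 -6.35 [ 0.03 -0.3  -0.04] 25.875
```

View pics/s4.png

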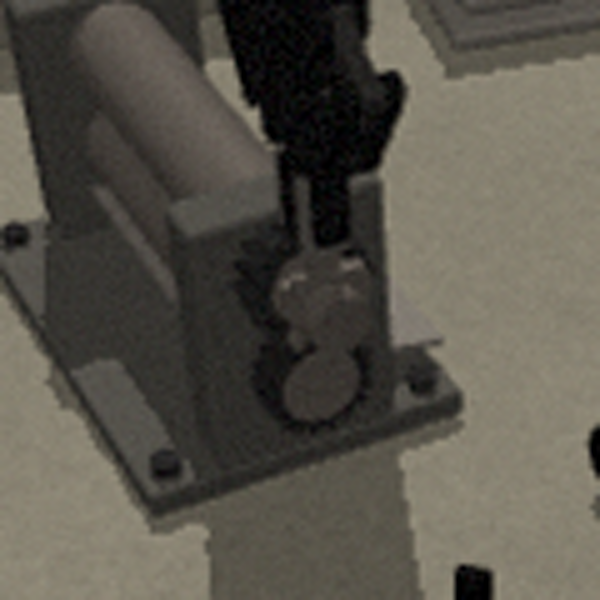

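```bash
python3 - <<'E'
from h import *
o,l=.0328,-.0014
f0=ctrl.state()['wrist_force']
r=ctrl.movel(pp(o,l,.1412),.008,threshold=9)
s=ctrl.state();d=s['wrist_force'];print(r,rel(s['position']),'F',d.round(2),s['t'])
ctrl.hold(.2);print(ctrl.state()['wrist_force'],ctrl.state()['position'][2])
ctrl.gripper_to(.3);ctrl.hold(.2);s=ctrl.state();print(s['wrist_force'],s['finger_gap'])
ctrl.movel(pp(o,l,.205),.1)
ctrl.movel(pp(o+.02,l-.01,.205),.1);shot('pics/w10')
ctrl.movel(pp(o-.02,l-.01,.205),.1);shot('pics/w11');print(ctrl.state()['t'],ctrl.state()['wrist_force'])
c=capture('side');I=[ld(f'pics/w{i}')[1] for i in (10,11)]
rs=lambda a:cv2.resize(a,(400,400),interpolation=cv2.INTER_CUBIC)
save(np.hstack([rs(I[0][140:280,180:320]),rs(I[1][140:280,250:390])]),'c8.png')
save(np.hstack([rs(c['color'][85:165,215:295]),rs(c['color'][0:420:1,0:420])]),'c9.png')
E
```

```text
True [ 0.0328 -0.0014  0.1425] F [-0.55  0.06  5.63] 26.225
[-0.4202062   0.31863123  7.24318685] 0.14253357176784387
[-0.12527285 -0.52899773 -0.51369326] 0.30152645941101547
28.7333 [-0.2590261   0.04957563 -0.27206005]
```

View pics/c8.png

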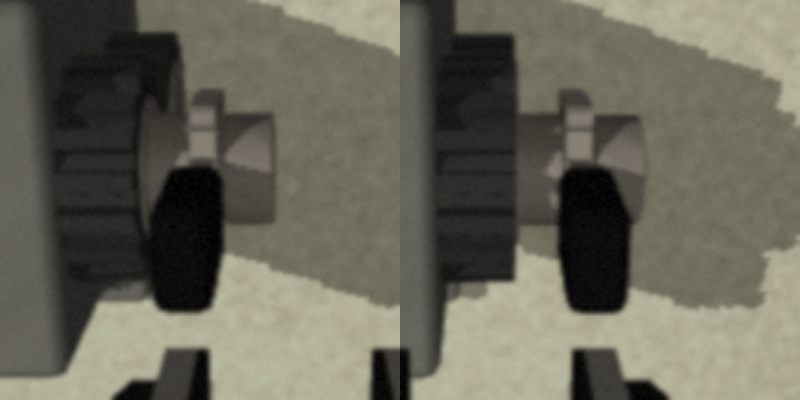

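View pics/c9.png

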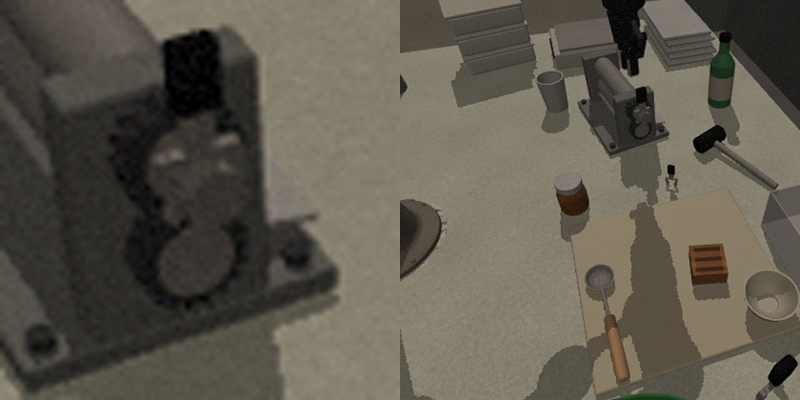

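```bash
python3 - <<'E'
from h import *
p=ctrl.state()['position'];ctrl.movel(p+[0,0,.04],.1);ctrl.hold(.3);print(ctrl.hand_in(),ctrl.state()['t'])
E
```

```text
the job is handed in; nothing more can be done
the job is handed in; nothing more can be done
```

The gear is home and the clip is snapped into the groove. I released the clip, moved the arm clear and handed the job in at about 30 s of the 67 s allowed. Hand-in gives no verdict.

- **Gear:** I pushed it with shut fingertips until it stopped. A second push against the stop did not move it. Later pictures show it still against the frame.
- **Clip:** I took the middle-sized clip from the block's middle slot and left the small and large ones alone.
- **Groove:** I found it by touches stopping at about 4–5 N. The clip touched about 6 mm lower at 32–33 mm out than at 31 and 35.7 mm. My first touch was about 1 mm off sideways, so I corrected for that.
- **Pressing on:** The force readings between steps peaked at 12.6 N, then turned to a pull of about 6 N as the jaws snapped over. The clip came to rest on the groove floor about 15.5 mm below first touch, where about 16 mm was expected.

After release, the wrist and side pictures show the clip upright, square to the shaft and in the groove. The mallet, jar, bowl and spoon look undisturbed; I judged that by eye only. The tool force after release was close to zero.

One early measurement disagreed: the side camera put the shaft end a few millimetres off from the wrist camera. I used the wrist-camera values and the touches.

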